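Fetch the flat grater out of the drainer's drip tray

TASK

The flat steel grater has slipped into the half-open drip tray of the grey drainer, where its sides cannot be gripped: press lightly and slide it forward along the tray, without dragging the tray out to its stop, until its slotted end sticks out over the tray's open front, grip it there and lift it out. Lay it flat on the two ribs on top of the drainer, lengthwise and centred on them, with nothing sticking out over an end, setting it down rather than dropping it. Then push the drip tray fully home, leaving the crockery, spoons and bottles where they are.

Things in the scene. Friction and masses are not known exactly. Their poses are not given: they have to be found in the camera images.
- grater_center (a point): Centre, half-way up, of the loose flat steel grater: a plate 130 mm long (its x), 58 mm wide (its y), 3 mm thick, 85 to 170 g, with rows of small dark dots and a 17 x 26 mm hanging slot near its -x end. It starts on the drip tray's floor, slotted end forward (-x), up to 6 degrees crooked to the tray, its rear half under the drainer's deck; 60 to 80 mm of it show.
- drainer_bed (a point): Point midway between the two ribs on top of the drainer, at rib-top height and mid-length; x runs back along the ribs, away from the robot, y left, z up. The ribs run the drainer's full 190 mm depth (x -95 to +95 mm), 8 mm wide, 14 mm high above the deck, middles at y = -15 and +15 mm. Fingers may pass outside the ribs down to the deck.
- drainer: Fixed grey plastic drainer, 190 mm deep (x), 150 mm wide (y), 66 mm high, on 22 mm feet; origin under its centre on the shelf's top (80 mm above the table), axes as drainer_bed. Side rails at y = +-70 to 75 mm are as high as the ribs. Its deck, 48 to 52 mm above the origin, covers whatever lies behind its front (x = -95 mm); the drip tray slides out below the deck.
- tray (a joint): How far the drip tray is drawn out of the drainer's front, m: 0 is fully home (front flush with the drainer's), 0.14 its stop; starts 0.095 to 0.115. It slides stiffly (about 6 N) along the drainer's x. Pressing on the plate too hard (above about 12 N) while sliding it drags the tray along; too lightly (below about 5 N) the fingertips may slip on it.
- tray_lip (a point): Middle of the front edge of the drip tray's floor, at its upper face, 39 mm below drainer_bed; axes the same; moves with the tray. The floor is 5 mm thick, 190 mm long, 94 mm wide; side and rear walls 5 mm thick rise 6.5 mm above it (84 mm clear between the sides); the front is open, with no wall. Its underside is 22 mm above the shelf's top; the drawn-out part juts past the shelf over free space.
- grater_front (a point): The middle of the grater's slotted front end, half-way up: 65 mm to -x of grater_center. The plate is solid from 26 mm behind this end to its rear end; on each side of the slot it is 16 mm wide.
- grater: The grater's body; origin at the centre of its underside, axes as grater_center.
- mug: Bystander: white ceramic mug, 76 mm wide, 90 mm tall, on the shelf; origin under its centre.
- tumbler: Bystander: plastic tumbler, 74 mm wide, 110 mm tall, on the shelf; origin under its centre.
- jar: Bystander: upturned glass jar standing on its closed steel lid, 80 mm wide, 112 mm tall, on the shelf; origin under its centre.
- soap_bottle: Bystander: glass bottle, 62 mm wide, 150 mm tall, on the shelf; origin under its centre.
- bowl: Bystander: ceramic bowl, 120 mm wide, 50 mm tall, on the table; origin under its centre.
- spoon_a: Bystander: steel spoon, 160 mm long, on the table left of the tray.
- spoon_b: Bystander: steel spoon, 160 mm long, on the table right of the tray.
Not all that is in view belongs to the job. There is more than one size of the grater; the job needs the middle-sized.

How it is judged:
On the way, in this order (a step that is already met when the one before it is completed fails the run):
1. the grater, still lying flat on the tray, sticks out at least 20 mm over its open front (x of grater_front in the frame of tray_lip below -0.02 m and z of grater_center in the frame of drainer_bed below -0.027 m and angle between grater_center's own z axis and vertical below 0.15 rad), for 0.1 s.
2. the grater is lifted out, clear of the tray (z of grater_center in the frame of drainer_bed above 0.01 m and contact force between the fingers and grater above 0.5 N), for 0.1 s.
3. the grater lies released on the ribs (x of grater_center in the frame of drainer_bed between -0.028 and 0.028 m and y of grater_center in the frame of drainer_bed between -0.015 and 0.015 m and z of grater_center in the frame of drainer_bed between -0.003 and 0.006 m and angle between the x axis of grater_center and the x axis of drainer_bed, either way round below 0.2 rad and angle between grater_center's own z axis and vertical below 0.08 rad and contact force between the fingers and grater below 0.05 N and linear speed of grater below 0.02 m/s), for 0.2 s.
4. the tray is pushed home (value of joint tray below 0.006 m), for 0.1 s.
At the end, for the whole second after the job is handed in: The grater lies flat (within 5 degrees) and still on the two ribs on top of the drainer, its middle within 28 mm along and 15 mm across of their middle, within 11 degrees of lengthwise, released; the drip tray is within 6 mm of fully home (all of step 3 and value of joint tray below 0.006 m); the robot touches nothing.
It fails at once if the tray is dragged out to its stop (value of joint tray above 0.136 m).
It fails at once if the grater falls from the drainer or tray (z of grater_center in the frame of drainer_bed below -0.065 m).
It fails at once if the grater is dropped: it falls freely faster than 0.5 m/s (more than about 13 mm) (contact force between grater and anything else below 0.01 N and linear speed of grater above 0.5 m/s).
It fails at once if a mug, tumbler, jar, bottle, bowl or spoon is moved more than 40 mm (distance of any of mug, tumbler, jar, soap_bottle, bowl, spoon_a, spoon_b from where it was at the start of the episode above 0.04 m).
It also fails if it takes over 61 s, if anything falls off the work surface, if the arm or the gripper's body presses on something with over 40 N, if the wrist force passes 120 N, or if a joint passes its speed limit or range.

ROBOT

A 6-joint arm with a two-finger parallel gripper is mounted at the origin on the work surface. World frame = base frame: x ahead of the robot, y to its left, z up, the work surface at z = 0. Lengths are in m, angles in rad, forces in N, time in s.
With the tool pointing down it reaches from about 0.25 to 0.725 m from the base axis. Payload 9.7 kg.
Tool frame: the origin (TCP) lies at the very end of the fingers, on their centre line; the grasp point (between the pads) lies 19 mm behind it (robot.tcp_to_grasp is the distance from the TCP to the grasp point, in m); x points along the fingers, y is the direction in which the jaws open and shut, and the axes are right-handed (so a half turn about x gives the same grasp; the last joint's range is limited). The gripper opens to 85 mm and grips with 20 to 120 N. Pads are 22 mm wide; open, the fingers measure 114 mm over their backs; the gripper's body (76 mm by 85 mm) begins 54 mm behind the grasp point. The pads swing forward as they close: fully open they stand 13 mm farther back than shut.
Start: joints at [-1.344, 0.087, 0.176, 1.66, 0, 1.571], TCP at [0.124, -0.536, 0.231] pointing down, gripper open.
Joint ranges: [-3.13, 3.13], [-0.85, 1.81], [-1.15, 1.24], [-2.2, 2.28], [-1.44, 1.52], [-3.14, 3.14]. Speed limits (rad/s): [2.22, 2.22, 2.57, 3.14, 3.14, 3.14].

INTERFACE

Orientations are given as a unit quaternion [w, x, y, z].
In Python, from workcell import robot gives the robot as it stands. The module is installed in compiled form; this text tells all that it offers.
- The arm moves only by the shell command python3 -m handwheel 'ROWS'. ROWS is JSON, a list of rows, each an object with "offset": the shift along the tool's x, y, z in cm, a list of three; "turn": the turn about the tool's x in rad; "grip": the finger opening in cm, from 0 to 8.54. In form: [{"offset": [x, y, z], "turn": turn, "grip": grip}, ...]. A call has 1 to 10 rows; each row is the pose to reach, as a shift and turn from the pose commanded when the call began, along the tool's axes at that moment; what a row does not reach only later rows make up. A row lasts 1/10 s, in which the tool goes at most 50 mm and 8.59 degrees, less where a joint would pass 70% of its speed; a pose out of reach is approached as far as the arm can. A call with a gripper value outside its range is refused whole. The fingers move at their own pace and stop on an object; the grip force is fixed at half the most. Time passes only in rows, so rows that repeat a pose let the fingers close. It gives the time, the measured TCP pose, the force and the opening at its end, in the units of the state.
- robot.get_state(): the state, without advancing time (a new reading comes with each control period).
- robot.read_camera(name): name is "side" or "top" or "wrist"; returns a dict with "pixels" (384x512x3 uint8, red, green, blue), "z_map" (384x512 float32, m along the optical axis (not along the pixel's ray), 0 where there is no reading), "fovy" (degrees; the focal length in pixels is half the picture's height over the tangent of half this angle, whatever the lens; pixels are square), "cx", "cy" (the principal point, pixels), "k1" (the pictures are not rectified: a ray, as slopes to the right and down, at radius r is drawn at 1 + k1 r^2 times it, then the intrinsics apply), "extrinsics" (4x4, takes a point from camera to world coordinates). Camera axes: x right, y down, z forward; pixel columns grow to the right and rows downward; lengths in m; the calibration is good to about 2 mm. A picture is of the moment at which its call begins.
- robot.close_job(): hands the job in, once; it reports no verdict.
The state is a dict: "t": time; "joint_pos": joint angles; "joint_velocities": joint speeds; "tau": joint torques, N m; "tool_pos": TCP position; "eef_rot": TCP orientation; "force": force on the tool from outside, world axes, zero at the start; "moment": the same for the moment, N m; "gripper_width": finger opening in m.
Only numpy, scipy, OpenCV 4.12 (cv2) and the standard library are available. Lean on these libraries where they do the work, as an engineer would, in place of code of your own. Each camera call takes 0.05 s, during which the arm holds its last target. There are 200 camera calls.

## Working session

There is one attempt and no reset: what is moved stays moved. The work goes in short steps, Python scripts to look and compute and a shell command to move; the robot and the scene stay as the last step left them, time stands still between calls to the robot, and variables do not carry over. Pictures are saved under pics/ and viewed, about 8 in all and at most 12, crops included, and the job is handed in when it is done.

```bash
mkdir -p pics
cat > h.py <<'E'
import numpy as np, cv2
from workcell import robot
def cam(n):
    c=robot.read_camera(n); np.savez('%s.npz'%n,**c); return c
def load(n): return dict(np.load('%s.npz'%n))
def K(c):
    f=192/np.tan(np.radians(float(c['fovy']))/2)
    return np.array([[f,0,c['cx']],[0,f,c['cy']],[0,0,1]],float), np.array([float(c['k1']),0,0,0])
def ray(c,px):
    k,d=K(c); return cv2.undistortPointsIter(np.array(px,float).reshape(-1,1,2),k,d,None,None,(3,50,1e-10)).reshape(-1,2)
def onz(c,px,z):
    E=c['extrinsics']; r=np.c_[ray(c,px),np.ones(len(px))]@E[:3,:3].T; o=E[:3,3]
    return o+r*((z-o[2])/r[:,2])[:,None]
def depth(c,px):
    E=c['extrinsics']; r=np.c_[ray(c,px),np.ones(len(px))]
    z=np.array([c['z_map'][int(round(v)),int(round(u))] for u,v in px])
    return (r*z[:,None])@E[:3,:3].T+E[:3,3]
def proj(c,P):
    E=np.linalg.inv(c['extrinsics']); k,d=K(c)
    return cv2.projectPoints(np.array(P,float).reshape(-1,1,3),cv2.Rodrigues(E[:3,:3])[0],E[:3,3],k,d)[0].reshape(-1,2)
def tri(c1,p1,c2,p2):
    out=[]
    for a,b in zip(p1,p2):
        A=[];B=[]
        for c,p in((c1,a),(c2,b)):
            d=c['extrinsics'][:3,:3]@np.r_[ray(c,[p])[0],1]; d/=np.linalg.norm(d); M=np.eye(3)-np.outer(d,d)
            A.append(M);B.append(M@c['extrinsics'][:3,3])
        out.append(np.linalg.lstsq(np.vstack(A),np.hstack(B),rcond=None)[0])
    return np.array(out)
def save(c,name,crop=None,s=1):
    im=c['pixels'][:,:,::-1]
    if crop: x0,y0,x1,y1=crop; im=im[y0:y1,x0:x1]
    cv2.imwrite('pics/'+name,cv2.resize(im,None,fx=s,fy=s,interpolation=cv2.INTER_CUBIC))
E
python3 - <<'E'
from h import *
a=cam('top');b=cam('side')
im=np.hstack([a['pixels'],b['pixels']])
for n,c in(('top',a),('side',b)): save(c,n+'0.png',None,1.5); print(n,c['extrinsics'].round(3).tolist(),c['fovy'],c['cx'],c['cy'],c['k1'])
print(robot.get_state())
E
```

```text
top [[-0.015, -0.982, 0.188, 0.215], [-1.0, 0.017, 0.01, 0.044], [-0.013, -0.188, -0.982, 1.448], [0.0, 0.0, 0.0, 1.0]] 42.30399471372199 254.90762183482164 192.276625270041 0.029159848302855184
side [[-0.999, -0.02, 0.038, 0.436], [-0.043, 0.563, -0.826, 1.112], [-0.005, -0.827, -0.563, 0.848], [0.0, 0.0, 0.0, 1.0]] 46.07142108311234 252.7582268198541 192.34689828923268 -0.03587084220513578
{'t': 0.1, 'joint_pos': array([-1.34404011e+00,  8.73938441e-02,  1.75241068e-01,  1.65982438e+00,
       -1.91717649e-06,  1.57078588e+00]), 'joint_velocities': array([ 0.00048208,  0.00121758,  0.00140736,  0.00077764, -0.00101825,
        0.00020063]), 'tau': array([ 4.70566538e-04, -5.21564162e+01,  4.65650296e+01,  1.61058723e-02,
        9.52240953e-06,  1.79597384e-05]), 'tool_pos': array([ 0.12360276, -0.53571862,  0.23067436]), 'eef_rot': array([-0.07958771, -0.70251842, -0.08041717,  0.70261422]), 'force': array([ 0.0308517 , -0.44096791,  0.89724665]), 'moment': array([ 0.07569537, -0.0011671 ,  0.02507401]), 'gripper_width': 0.08524344022138682}
```

View pics/top0.png

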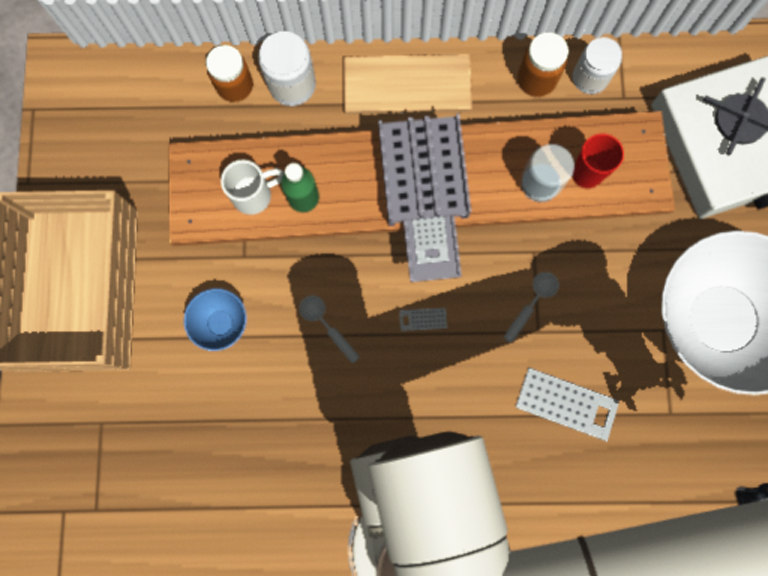

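View pics/side0.png

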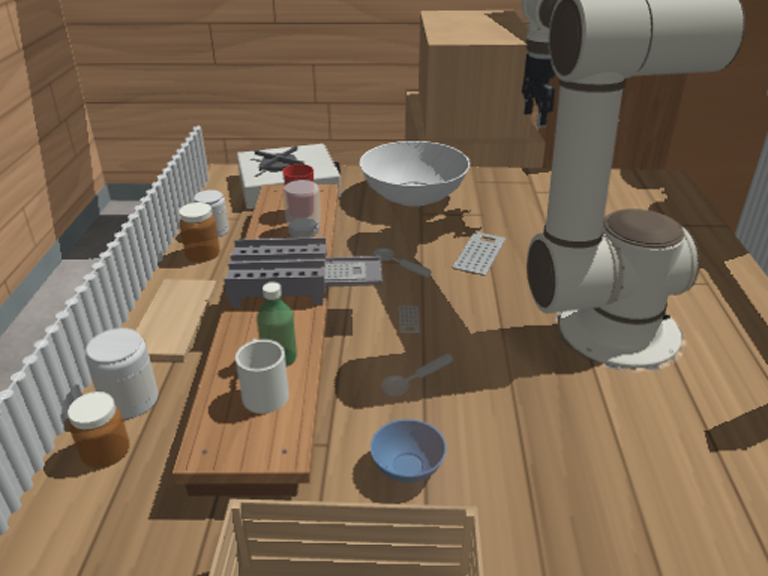

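The top view shows the drainer at about (425,165) and the tray with its grater at (432,245), slot towards the robot. The decoy graters are at (423,319) and (567,404), both in 1.5x pixels. The side view shows the tray and grater at (350,270). I'll zoom in on both.

Run:
```python
from h import *
a=load('top');b=load('side')
A=cv2.resize(a['pixels'][70:195,245:320],None,fx=4.8,fy=4.8,interpolation=cv2.INTER_CUBIC)
B=cv2.resize(b['pixels'][150:215,145:260],None,fx=3.8,fy=3.8,interpolation=cv2.INTER_CUBIC)
C=np.zeros((600,800,3),np.uint8);C[:600,:360]=A[:600];C[:B.shape[0],362:362+B.shape[1]]=B[:,:438]
cv2.imwrite('pics/zoom.png',C[:,:,::-1])
px=[(u/1.5,v/1.5) for u,v in [(415,225),(445,225),(432,270),(412,277),(456,274),(384,205),(397,218),(466,213),(458,118),(380,124)]]
print(depth(a,px).round(4))
```

```text
[[ 0.5893 -0.0059  0.1116]
 [ 0.5886 -0.0617  0.1103]
 [ 0.5035 -0.0352  0.1104]
 [ 0.4909  0.0018  0.1109]
 [ 0.4959 -0.0793  0.1075]
 [ 0.6382  0.0512  0.082 ]
 [ 0.5981  0.0275  0.1297]
 [ 0.6037 -0.0988  0.1349]
 [ 0.783  -0.089   0.1474]
 [ 0.7756  0.0559  0.1442]]
```

View pics/zoom.png

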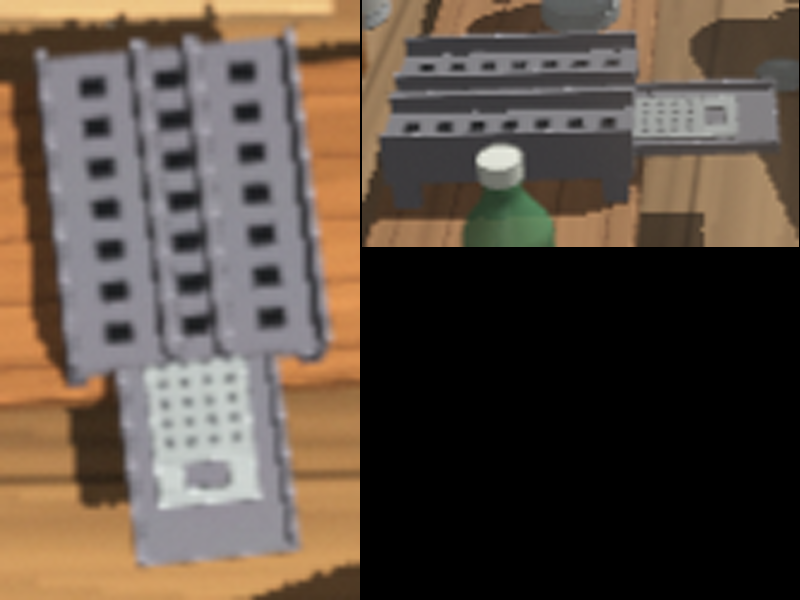

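Run:
```python
from h import *
a=load('top');b=load('side')
T=lambda L:[(245+(u+.5)/4.8-.5,70+(v+.5)/4.8-.5) for u,v in L]
S=lambda L:[(145+(u-362+.5)/3.8-.5,150+(v+.5)/3.8-.5) for u,v in L]
names=['slot','grFL(y+)','grFR','trayFL wall','trayFR wall','railL front','railR front','railL back','railR back']
t=T([(208,474),(157,508),(262,500),(138,562),(298,548),(72,380),(322,355),(40,52),(288,33)])
s=S([(715,116),(737,138),(739,97),(779,148),(774,86),(632,135),(636,75),(382,137),(408,38)])
for n,p,d in zip(names,tri(a,t,b,s),depth(a,t)): print(n,p.round(4),d.round(4))
z=0.146
R=T([(135,42),(167,358),(188,38),(222,356),(40,52),(72,380),(288,33),(322,355)])
P=onz(a,R,z);print(P.round(4)); 
for i in range(0,8,2): d=P[i]-P[i+1];print(np.degrees(np.arctan2(d[1],d[0])),np.linalg.norm(d))
print('tray',onz(a,T([(138,562),(298,548)]),.1135).round(4))
G=onz(a,T([(157,508),(262,500),(145,367),(245,360),(208,474)]),.110);print(G.round(4))
for i,j in((2,0),(3,1)): d=G[i]-G[j];print(np.degrees(np.arctan2(d[1],d[0])))
d=G[0]-G[1];print(np.degrees(np.arctan2(-d[0],d[1])))
```

```text
slot [ 0.5362 -0.036   0.1084] [ 0.536  -0.0358  0.1123]
grFL(y+) [ 0.5168 -0.0061  0.1076] [ 0.5179 -0.0063  0.106 ]
grFR [ 0.5196 -0.0666  0.1077] [ 0.5216 -0.0669  0.1058]
trayFL wall [0.4844 0.0056 0.107 ] [0.4844 0.0057 0.1154]
trayFR wall [ 0.4917 -0.0865  0.1064] [ 0.514  -0.0965  0.0046]
railL front [0.589  0.0415 0.1389] [0.5938 0.0415 0.1113]
railR front [ 0.6074 -0.1048  0.1035] [ 0.6145 -0.1072  0.0827]
railL back [0.7797 0.0569 0.1447] [ 8.452e-01  5.840e-02 -5.000e-04]
railR back [ 0.79   -0.0873  0.1456] [ 0.789  -0.087   0.1485]
[[ 0.7865  0.0016  0.146 ]
 [ 0.5959 -0.0125  0.146 ]
 [ 0.7883 -0.0292  0.146 ]
 [ 0.5965 -0.0436  0.146 ]
 [ 0.7814  0.0569  0.146 ]
 [ 0.584   0.0416  0.146 ]
 [ 0.7901 -0.0873  0.146 ]
 [ 0.596  -0.1002  0.146 ]]
4.22676879812544 0.19112608977137407
4.2991438889786355 0.19238076340857294
4.44056584700861 0.19807322992125612
3.7957650391837707 0.19459395192960263
tray [[ 0.4848  0.0056  0.1135]
 [ 0.4914 -0.086   0.1135]]
[[ 0.517  -0.0061  0.11  ]
 [ 0.5207 -0.0666  0.11  ]
 [ 0.6012 -0.0011  0.11  ]
 [ 0.6043 -0.0593  0.11  ]
 [ 0.5366 -0.036   0.11  ]]
3.42297443930085
4.965976183386502
3.4471810825696605
```

```bash
cat >> h.py <<'E'
from scipy.spatial.transform import Rotation as Ro
YAW=np.radians(4.2); BED=np.array([.691,-.0215,.146])
def Rt():
    s=robot.get_state(); return s,Ro.from_quat(s['eef_rot'],scalar_first=True).as_matrix()
def plan(tgt,yaw=YAW):
    "shift (cm, tool axes) and turn to bring the TCP to world tgt, tool y along yaw+90 (either way)"
    s,R=Rt(); d=R.T@(np.array(tgt)-s['tool_pos'])*100
    y=np.array([-np.sin(yaw),np.cos(yaw),0])
    l=R.T@y; t=np.arctan2(l[2],l[1]); t2=t-np.sign(t)*np.pi
    print('t',round(s['t'],2),'pos',s['tool_pos'].round(4),'F',s['force'].round(2),'w',round(s['gripper_width'],4),'yawz',np.degrees(np.arctan2(R[1,2],R[0,2])).round(2))
    print('offset',d.round(2),'turn',round(t,3),'or',round(t2,3),'j6',s['joint_pos'].round(3))
E
python3 - <<'E'
from h import *
s,R=Rt();print(R.round(3))
plan([.54,-.037,.30])
E
```

```text
[[-0.     0.225 -0.974]
 [ 0.001 -0.974 -0.225]
 [-1.    -0.001  0.   ]]
t 0.1 pos [ 0.1236 -0.5357  0.2307] F [ 0.03 -0.44  0.9 ] w 0.0852 yawz -167.01
offset [ -6.89 -39.24 -51.79] turn -2.988 or 0.153 j6 [-1.344  0.087  0.175  1.66  -0.     1.571]
```

```bash
python3 -m handwheel '[{"offset":[-6.9,-4,-5],"turn":0.05,"grip":0},{"offset":[-6.9,-8,-10],"turn":0.153,"grip":0},{"offset":[-6.9,-12,-15],"turn":0.153,"grip":0},{"offset":[-6.9,-15,-19],"turn":0.153,"grip":0},{"offset":[-6.9,-18,-23],"turn":0.153,"grip":0},{"offset":[-6.9,-21,-27],"turn":0.153,"grip":0},{"offset":[-6.9,-24,-31],"turn":0.153,"grip":0},{"offset":[-6.9,-27,-35],"turn":0.153,"grip":0},{"offset":[-6.9,-30,-39],"turn":0.153,"grip":0},{"offset":[-6.9,-32,-42],"turn":0.153,"grip":0}]'; python3 -c "
from h import *
plan([.54,-.037,.30])"
```

```text
t: 1.1
tool_pos: [0.4304, -0.1634, 0.3001]
eef_rot: [0.026, 0.707, 0.026, -0.707]
force: [1.3, -1.2, -0.3]
gripper_width: 0.0002
t 1.1 pos [ 0.4304 -0.1634  0.3001] F [ 1.32 -1.2  -0.28] w 0.0002 yawz -175.77
offset [  0.02 -11.8  -11.86] turn -3.141 or 0.001 j6 [-0.363 -0.089  0.136  1.796 -0.     2.705]
```

```bash
python3 -m handwheel '[{"offset":[0,-2,-2],"turn":-0.15,"grip":0},{"offset":[0,-5,-5],"turn":-0.3,"grip":0},{"offset":[0,-8,-8],"turn":-0.45,"grip":0},{"offset":[0,-10,-10],"turn":-0.6,"grip":0},{"offset":[0,-11.8,-11.9],"turn":-0.75,"grip":0},{"offset":[0,-11.8,-11.9],"turn":-0.9,"grip":0},{"offset":[0,-11.8,-11.9],"turn":-1.05,"grip":0},{"offset":[0,-11.8,-11.9],"turn":-1.2,"grip":0},{"offset":[0,-11.8,-11.9],"turn":-1.35,"grip":0},{"offset":[0,-11.8,-11.9],"turn":-1.5,"grip":0}]' >/dev/null; python3 -m handwheel '[{"offset":[0,0,0],"turn":-0.15,"grip":0},{"offset":[0,0,0],"turn":-0.3,"grip":0},{"offset":[0,0,0],"turn":-0.45,"grip":0},{"offset":[0,0,0],"turn":-0.6,"grip":0},{"offset":[0,0,0],"turn":-0.75,"grip":0},{"offset":[0,0,0],"turn":-0.9,"grip":0},{"offset":[0,0,0],"turn":-1.05,"grip":0},{"offset":[0,0,0],"turn":-1.2,"grip":0},{"offset":[0,0,0],"turn":-1.35,"grip":0},{"offset":[0,0,0],"turn":-1.5,"grip":0}]';python3 -m handwheel '[{"offset":[0,0,0],"turn":-0.14,"grip":0},{"offset":[0,0,0],"turn":-0.14,"grip":0},{"offset":[0,0,0],"turn":-0.14,"grip":0}]'; python3 -c "
from h import *
plan([.54,-.037,.30]); c=cam('wrist'); save(c,'w1.png',None,1.5); print(c['extrinsics'].round(3))"
```

```text
t: 3.1
tool_pos: [0.5395, -0.0389, 0.2998]
eef_rot: [0.707, 0.022, 0.707, -0.022]
force: [-0.2, 0.3, -0.6]
gripper_width: -0.0001
t: 3.4
tool_pos: [0.5395, -0.039, 0.2999]
eef_rot: [0.707, -0.024, 0.707, 0.024]
force: [-1.0, -0.6, -0.7]
gripper_width: -0.0005
t 3.4 pos [ 0.5395 -0.039   0.2999] F [-0.98 -0.55 -0.72] w -0.0005 yawz 3.9
offset [-0.01  0.19  0.06] turn -0.005 or 3.136 j6 [-0.072  0.104  0.33   1.797  0.    -0.14 ]
[[-0.067  0.957  0.282  0.468]
 [ 0.998  0.065  0.019 -0.044]
 [-0.001  0.282 -0.959  0.442]
 [ 0.     0.     0.     1.   ]]
```

View pics/w1.png

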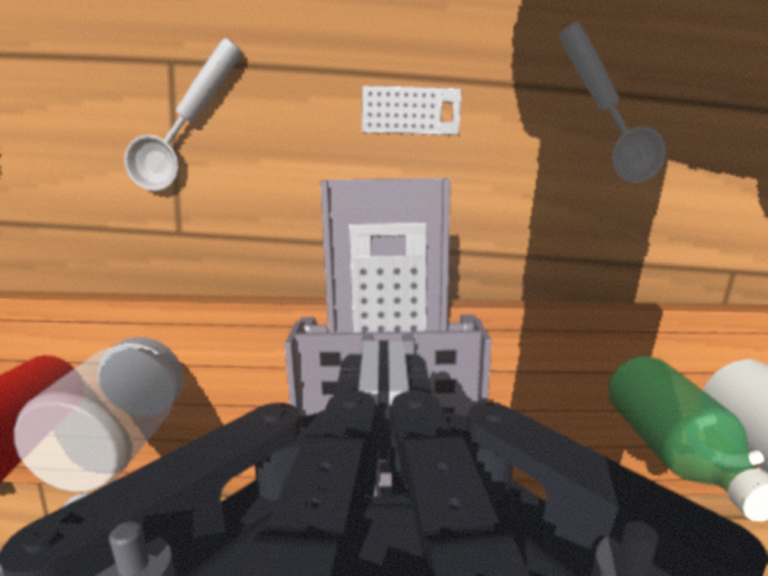

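The wrist view (1.5x) shows the grater front at (349,226)–(425,223) and the slot centre at (388,245). The tray front is at (322,181)–(449,180), with the deck edge at v≈331.

Run:
```python
from h import *
c=load('wrist');a=load('top')
W=lambda L:[(u/1.5,v/1.5) for u,v in L]
w=W([(388,245),(349,226),(425,223),(322,181),(449,180),(352,331),(426,330)])
T=lambda L:[(245+(u+.5)/4.8-.5,70+(v+.5)/4.8-.5) for u,v in L]
t=T([(208,474),(157,508),(262,500),(138,562),(298,548)])
print('tri',tri(c,w[:5],a,t).round(4)); print('dep',depth(c,w).round(4))
for z in(.107,.110): 
  P=onz(c,w,z);print(z,P.round(4))
  for i,j in((5,1),(6,2)): d=P[i]-P[j];print(np.degrees(np.arctan2(d[1],d[0])))
  for i,j in((1,2),(3,4)): d=P[i]-P[j];print(np.degrees(np.arctan2(-d[0],d[1])),np.linalg.norm(d))
```

```text
tri [[ 0.5359 -0.0359  0.1121]
 [ 0.4561 -0.0192  0.4371]
 [ 0.4691 -0.0412  0.3755]
 [ 0.4457 -0.0156  0.4268]
 [ 0.4528 -0.0481  0.3887]]
dep [[ 5.370e-01 -3.580e-02  1.061e-01]
 [ 5.236e-01 -6.590e-02  1.110e-01]
 [ 5.178e-01 -9.500e-03  1.092e-01]
 [ 4.918e-01 -8.680e-02  1.132e-01]
 [ 4.849e-01  4.400e-03  1.142e-01]
 [ 6.095e-01 -5.990e-02  1.065e-01]
 [ 6.044e-01 -3.000e-04  1.070e-01]]
0.107 [[ 5.368e-01 -3.580e-02  1.070e-01]
 [ 5.243e-01 -6.620e-02  1.070e-01]
 [ 5.181e-01 -9.200e-03  1.070e-01]
 [ 4.923e-01 -8.760e-02  1.070e-01]
 [ 4.853e-01  5.400e-03  1.070e-01]
 [ 6.093e-01 -5.990e-02  1.070e-01]
 [ 6.044e-01 -3.000e-04  1.070e-01]]
4.26961449103448
5.914774106817916
-173.85081273554354 0.05730590324841211
-175.68403022637884 0.09329816232758499
0.11 [[ 0.5362 -0.0359  0.11  ]
 [ 0.5238 -0.066   0.11  ]
 [ 0.5177 -0.0095  0.11  ]
 [ 0.4921 -0.0872  0.11  ]
 [ 0.4851  0.005   0.11  ]
 [ 0.608  -0.0597  0.11  ]
 [ 0.6032 -0.0007  0.11  ]]
4.269614491034474
5.914774106817912
-173.8508127355435 0.05679316563972759
-175.68403022637884 0.09246338835256991
```

```bash
python3 -c "
from h import *
plan([.5725,-.0335,.118])"
```

```text
t 3.45 pos [ 0.5395 -0.0389  0.2999] F [ 0.61  0.41 -0.2 ] w -0.0 yawz 3.92
offset [18.19  0.31  3.34] turn -0.005 or 3.137 j6 [-0.072  0.104  0.33   1.797  0.    -0.14 ]
```

```bash
python3 -m handwheel '[{"offset":[3,0.3,1],"turn":-0.005,"grip":0},{"offset":[6,0.3,2],"turn":-0.005,"grip":0},{"offset":[9,0.3,3],"turn":-0.005,"grip":0},{"offset":[12,0.3,3.3],"turn":-0.005,"grip":0},{"offset":[14.5,0.3,3.3],"turn":-0.005,"grip":0},{"offset":[16.5,0.3,3.3],"turn":-0.005,"grip":0},{"offset":[17.6,0.3,3.3],"turn":-0.005,"grip":0},{"offset":[18.1,0.3,3.3],"turn":-0.005,"grip":0},{"offset":[18.1,0.3,3.3],"turn":-0.005,"grip":0},{"offset":[18.1,0.3,3.3],"turn":-0.005,"grip":0}]'
for i in 1 2 3 4; do python3 -m handwheel '[{"offset":[0.1,0,0],"turn":0,"grip":0},{"offset":[0.1,0,0],"turn":0,"grip":0}]'; done
```

```text
t: 4.45
tool_pos: [0.5727, -0.0336, 0.1203]
eef_rot: [0.707, -0.027, 0.706, 0.027]
force: [0.3, 0.8, 0.0]
gripper_width: -0.0003
t: 4.65
tool_pos: [0.5726, -0.0336, 0.1188]
eef_rot: [0.707, -0.027, 0.706, 0.027]
force: [0.2, -0.5, 0.2]
gripper_width: -0.0001
t: 4.85
tool_pos: [0.5723, -0.0336, 0.1172]
eef_rot: [0.707, -0.027, 0.707, 0.027]
force: [-0.8, 0.3, 0.2]
gripper_width: 0.0001
t: 5.05
tool_pos: [0.5722, -0.0336, 0.116]
eef_rot: [0.706, -0.027, 0.707, 0.027]
force: [-0.3, -0.3, 0.1]
gripper_width: 0.0001
t: 5.25
tool_pos: [0.5722, -0.0336, 0.115]
eef_rot: [0.706, -0.027, 0.707, 0.027]
force: [-0.3, 0.6, -0.4]
gripper_width: 0.0001
```

```bash
python3 -m handwheel '[{"offset":[0.2,0,0],"turn":0,"grip":0},{"offset":[0.3,0,0],"turn":0,"grip":0},{"offset":[0.3,0,0],"turn":0,"grip":0},{"offset":[0.3,0,0],"turn":0,"grip":0}]'
for i in 1 2 3; do python3 -m handwheel '[{"offset":[0.05,0,0],"turn":0,"grip":0},{"offset":[0.05,0,0],"turn":0,"grip":0},{"offset":[0.05,0,0],"turn":0,"grip":0}]' | egrep 'pos|force'; done
```

```text
t: 5.65
tool_pos: [0.5723, -0.0336, 0.1121]
eef_rot: [0.707, -0.027, 0.707, 0.027]
force: [0.7, 0.2, 0.7]
gripper_width: 0.0001
tool_pos: [0.5723, -0.0336, 0.1117]
force: [-0.3, -0.4, 0.4]
tool_pos: [0.5723, -0.0336, 0.1112]
force: [-0.5, 0.2, -0.5]
tool_pos: [0.5723, -0.0336, 0.1106]
force: [-0.2, 0.1, -0.2]
```

```bash
for i in 1 2 3; do python3 -m handwheel '[{"offset":[0.03,0,0],"turn":0,"grip":0},{"offset":[0.03,0,0],"turn":0,"grip":0},{"offset":[0.03,0,0],"turn":0,"grip":0}]' | egrep 'pos|force'; done
```

```text
tool_pos: [0.5723, -0.0336, 0.1104]
force: [-0.1, -0.3, 0.3]
tool_pos: [0.5723, -0.0336, 0.1101]
force: [-0.4, -0.7, 0.1]
tool_pos: [0.5723, -0.0336, 0.11]
force: [-1.0, 0.2, 3.9]
```

```bash
for i in 1 2; do python3 -m handwheel '[{"offset":[0.01,0,0],"turn":0,"grip":0},{"offset":[0.01,0,0],"turn":0,"grip":0},{"offset":[0.01,0,0],"turn":0,"grip":0}]' | egrep 'pos|force'; done
```

```text
tool_pos: [0.5723, -0.0336, 0.1101]
force: [-1.7, -0.5, 5.2]
tool_pos: [0.5723, -0.0336, 0.1101]
force: [-2.6, -0.2, 5.2]
```

```bash
python3 -m handwheel '[{"offset":[0.02,0,0],"turn":0,"grip":0},{"offset":[0.02,0,0],"turn":0,"grip":0}]' | egrep 'pos|force'
 python3 -m handwheel '[{"offset":[0,0,-0.05],"turn":0,"grip":0},{"offset":[0,0,-0.1],"turn":0,"grip":0},{"offset":[0,0,-0.2],"turn":0,"grip":0},{"offset":[0,0,-0.3],"turn":0,"grip":0}]' | egrep 'pos|force'
python3 -m handwheel '[{"offset":[0,0,-0.1],"turn":0,"grip":0},{"offset":[0,0,-0.2],"turn":0,"grip":0},{"offset":[0,0,-0.3],"turn":0,"grip":0}]' | egrep 'pos|force'
```

```text
tool_pos: [0.5724, -0.0336, 0.1101]
force: [-2.5, -0.6, 7.2]
tool_pos: [0.57, -0.0338, 0.11]
force: [1.3, 0.9, 5.2]
tool_pos: [0.5671, -0.0341, 0.1101]
force: [1.9, 0.5, 5.2]
```

```bash
python3 -m handwheel '[{"offset":[0.02,0,-0.1],"turn":0,"grip":0},{"offset":[0.03,0,-0.2],"turn":0,"grip":0},{"offset":[0.03,0,-0.3],"turn":0,"grip":0},{"offset":[0.03,0,-0.4],"turn":0,"grip":0}]' | egrep 'pos|force'
 python3 -m handwheel '[{"offset":[0,0,-0.1],"turn":0,"grip":0},{"offset":[0,0,-0.2],"turn":0,"grip":0},{"offset":[0,0,-0.3],"turn":0,"grip":0},{"offset":[0,0,-0.4],"turn":0,"grip":0}]' | egrep 'pos|force'
python3 -c "
from h import *
c=cam('wrist'); save(c,'w2.png',(130,60,390,300),2.5)"
```

```text
tool_pos: [0.5633, -0.0344, 0.11]
force: [3.3, -0.4, 6.3]
tool_pos: [0.5593, -0.0347, 0.11]
force: [1.2, 0.4, 6.4]
```

View pics/w2.png

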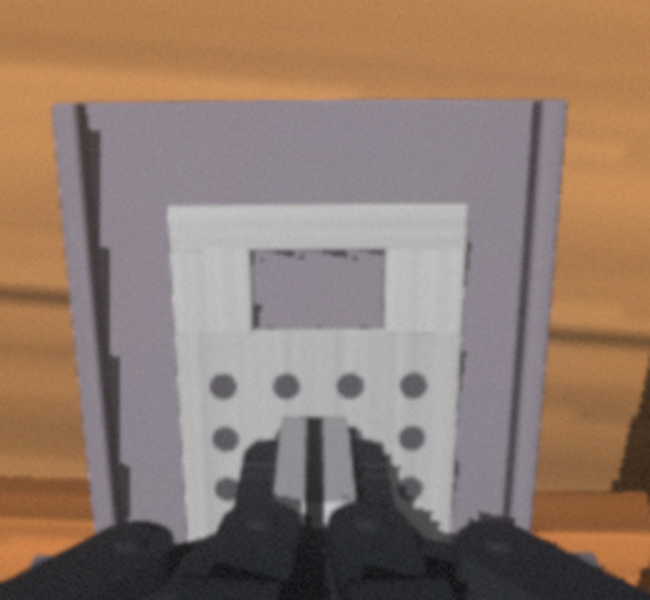

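The picture shows the grater front edge at v≈206, between (168) and (467). The tray front edge is at v≈101, between (53) and (567), and the fingertips press behind the slot.

```bash
cat >> h.py <<'E'
def meas(c,t,g,off,s):
    q=lambda L:[(off[0]+(u+.5)/s-.5,off[1]+(v+.5)/s-.5) for u,v in L]
    T=onz(c,q(t),.1135).mean(0); G=onz(c,q(g),.110); g0=G.mean(0); d=G[1]-G[0]
    x=np.array([np.cos(YAW),np.sin(YAW),0]); o=(T-BED)@x
    print('tray lip',T.round(4),'joint',round(-o-.095,4),'grater front',g0.round(4),'overhang',round((T-g0)@x*1000,1),'yaw',np.degrees(np.arctan2(-d[0],d[1])).round(2))
E
python3 -c "
from h import *
c=load('wrist'); meas(c,[(53,102),(567,100)],[(168,206),(467,205)],(130,60),2.5)"
```

```text
tray lip [ 0.4875 -0.0414  0.1135] joint 0.1094 grater front [ 0.5068 -0.0385  0.11  ] overhang -19.4 yaw 4.59
```

```bash
for i in 1 2 3; do python3 -m handwheel '[{"offset":[0,0,-0.1],"turn":0,"grip":0},{"offset":[0,0,-0.2],"turn":0,"grip":0},{"offset":[0,0,-0.3],"turn":0,"grip":0},{"offset":[0,0,-0.4],"turn":0,"grip":0},{"offset":[0,0,-0.5],"turn":0,"grip":0},{"offset":[0,0,-0.6],"turn":0,"grip":0},{"offset":[0,0,-0.7],"turn":0,"grip":0},{"offset":[0,0,-0.8],"turn":0,"grip":0},{"offset":[0,0,-0.9],"turn":0,"grip":0},{"offset":[0,0,-1.0],"turn":0,"grip":0}]' | egrep 'pos|force'; done
python3 -c "
from h import *
c=cam('wrist'); save(c,'w3.png',(130,60,390,300),2.5)"
```

```text
tool_pos: [0.5493, -0.0354, 0.11]
force: [3.0, 0.4, 6.2]
tool_pos: [0.5394, -0.0362, 0.11]
force: [2.6, -0.1, 6.3]
tool_pos: [0.5294, -0.037, 0.11]
force: [2.0, 0.5, 6.4]
```

View pics/w3.png

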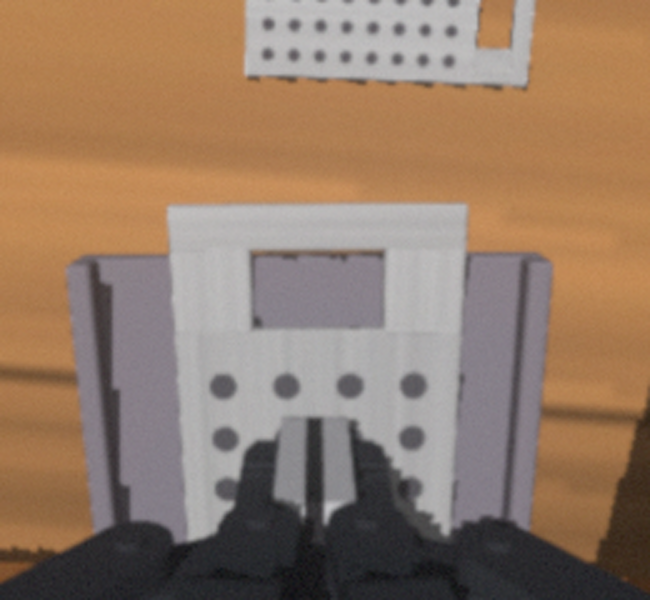

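The plate follows the fingers exactly: its front edge is still at v≈206. The tray front is at v≈255, so the plate sticks out about 10 mm. I'll slide it 32 mm more.

```bash
for i in 1 2 3; do python3 -m handwheel '[{"offset":[0,0,-0.1],"turn":0,"grip":0},{"offset":[0,0,-0.2],"turn":0,"grip":0},{"offset":[0,0,-0.3],"turn":0,"grip":0},{"offset":[0,0,-0.4],"turn":0,"grip":0},{"offset":[0,0,-0.5],"turn":0,"grip":0},{"offset":[0,0,-0.6],"turn":0,"grip":0},{"offset":[0,0,-0.7],"turn":0,"grip":0},{"offset":[0,0,-0.8],"turn":0,"grip":0},{"offset":[0,0,-0.9],"turn":0,"grip":0},{"offset":[0,0,-1.05],"turn":0,"grip":0}]' | egrep 'pos|force'; done
python3 -m handwheel '[{"offset":[0,0,0],"turn":0,"grip":0},{"offset":[-0.5,0,0],"turn":0,"grip":0},{"offset":[-2.5,0,0],"turn":0,"grip":0},{"offset":[-6,0,-1],"turn":0,"grip":8.5},{"offset":[-6,0,-2.5],"turn":0,"grip":8.5},{"offset":[-6,0,-2.5],"turn":0,"grip":8.5},{"offset":[-6,0,-2.5],"turn":0,"grip":8.5},{"offset":[-6,0,-2.5],"turn":0,"grip":8.5}]'
python3 -c "
from h import *
c=cam('wrist'); save(c,'w4.png',(100,60,420,300),2.5); c=cam('side')"
```

```text
tool_pos: [0.519, -0.0378, 0.11]
force: [2.1, 0.8, 6.4]
tool_pos: [0.5085, -0.0386, 0.11]
force: [2.7, 0.2, 6.0]
tool_pos: [0.498, -0.0394, 0.11]
force: [1.9, 0.4, 6.2]
t: 16.65
tool_pos: [0.4721, -0.0413, 0.1683]
eef_rot: [0.706, -0.027, 0.707, 0.027]
force: [0.8, -0.0, -0.2]
gripper_width: 0.072
```

View pics/w4.png

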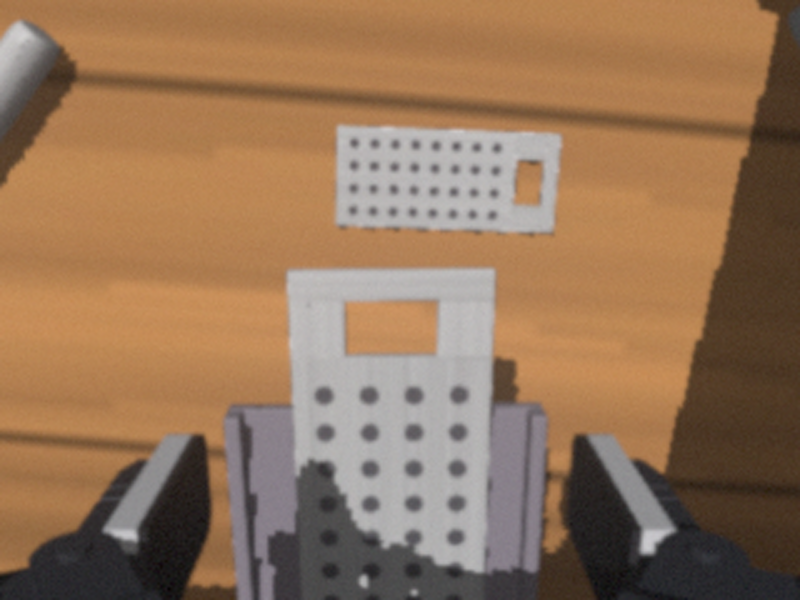

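```bash
python3 -c "
from h import *
c=load('wrist'); meas(c,[(227,406),(545,405)],[(288,270),(494,269)],(100,60),2.5)
x=np.array([np.cos(YAW),np.sin(YAW),0]); plan([.466,-.0415,.168],np.radians(4.4))"
```

```text
tray lip [ 0.4838 -0.0418  0.1135] joint 0.1132 grater front [ 0.4448 -0.0433  0.11  ] overhang 38.9 yaw 4.68
t 16.75 pos [ 0.4721 -0.0413  0.1683] F [ 0.46 -0.92 -0.3 ] w 0.0842 yawz 4.43
offset [ 0.03  0.02 -0.61] turn 0.001 or -3.141 j6 [-0.087 -0.108 -0.139  1.541 -0.    -0.164]
```

```bash
python3 -m handwheel '[{"offset":[1,0,-0.5],"turn":0,"grip":8.5},{"offset":[2.5,0,-0.5],"turn":0,"grip":8.5},{"offset":[4,0,-0.5],"turn":0,"grip":8.5},{"offset":[5.5,0,-0.5],"turn":0,"grip":8.5},{"offset":[6.6,0,-0.5],"turn":0,"grip":8.5},{"offset":[7.2,0,-0.5],"turn":0,"grip":8.5},{"offset":[7.45,0,-0.5],"turn":0,"grip":8.5},{"offset":[7.45,0,-0.5],"turn":0,"grip":8.5},{"offset":[7.45,0,-0.5],"turn":0,"grip":8.5},{"offset":[7.45,0,-0.5],"turn":0,"grip":8.5}]'
python3 -m handwheel '[{"offset":[0,0,0],"turn":0,"grip":7.5},{"offset":[0,0,0],"turn":0,"grip":7},{"offset":[0,0,0],"turn":0,"grip":6.6},{"offset":[0,0,0],"turn":0,"grip":6.3},{"offset":[0,0,0],"turn":0,"grip":6},{"offset":[0,0,0],"turn":0,"grip":5.5},{"offset":[0,0,0],"turn":0,"grip":5},{"offset":[0,0,0],"turn":0,"grip":4.5},{"offset":[0,0,0],"turn":0,"grip":4.5},{"offset":[0,0,0],"turn":0,"grip":4.5}]'
```

```text
t: 17.75
tool_pos: [0.4674, -0.0418, 0.0951]
eef_rot: [0.707, -0.027, 0.706, 0.027]
force: [0.1, 0.5, 0.6]
gripper_width: 0.0852
t: 18.75
tool_pos: [0.4672, -0.0417, 0.0948]
eef_rot: [0.707, -0.027, 0.706, 0.027]
force: [-1.9, 1.1, 5.4]
gripper_width: 0.056
```

```bash
python3 -m handwheel '[{"offset":[-0.1,0,0],"turn":0,"grip":3},{"offset":[-0.3,0,0],"turn":0,"grip":3},{"offset":[-0.6,0,0],"turn":0,"grip":3},{"offset":[-1,0,0],"turn":0,"grip":3},{"offset":[-1.5,0,0],"turn":0,"grip":3},{"offset":[-2,0,0],"turn":0,"grip":3},{"offset":[-2.5,0,0],"turn":0,"grip":3}]'
python3 -m handwheel '[{"offset":[-0.5,0,0],"turn":0,"grip":3},{"offset":[-1.2,0,0],"turn":0,"grip":3},{"offset":[-2.2,0,0],"turn":0,"grip":3},{"offset":[-3.2,0,0],"turn":0,"grip":3},{"offset":[-4.2,0,0],"turn":0,"grip":3},{"offset":[-5.2,0,0],"turn":0,"grip":3},{"offset":[-6.2,0,0],"turn":0,"grip":3},{"offset":[-7,0,0],"turn":0,"grip":3},{"offset":[-7,0,0],"turn":0,"grip":3},{"offset":[-7,0,0],"turn":0,"grip":3}]'
python3 -c "
from h import *
c=cam('side');d=cam('wrist')
A=cv2.resize(c['pixels'][130:230,140:310],None,fx=4.7,fy=4.7,interpolation=cv2.INTER_CUBIC)[:,:400*2]
A=cv2.resize(c['pixels'][130:230,140:300],None,fx=2.5,fy=2.5,interpolation=cv2.INTER_CUBIC)
B=cv2.resize(d['pixels'],(400,300)); cv2.imwrite('pics/lift.png',np.vstack([np.hstack([A[:250],B[:250]]),np.hstack([cv2.resize(A,(400,300)),B])])[:550,:,::-1]) if 0 else (cv2.imwrite('pics/lift.png',np.vstack([cv2.resize(c['pixels'][130:230,140:300],(480,300)),cv2.resize(d['pixels'][:,:],(480,300))])[:,:,::-1]))"
```

```text
t: 19.45
tool_pos: [0.4672, -0.0417, 0.1201]
eef_rot: [0.707, -0.027, 0.706, 0.027]
force: [-0.7, -0.3, -1.0]
gripper_width: 0.0555
t: 20.45
tool_pos: [0.4671, -0.0417, 0.1895]
eef_rot: [0.707, -0.027, 0.707, 0.027]
force: [-0.1, 0.5, -0.5]
gripper_width: 0.0555
```

View pics/lift.png

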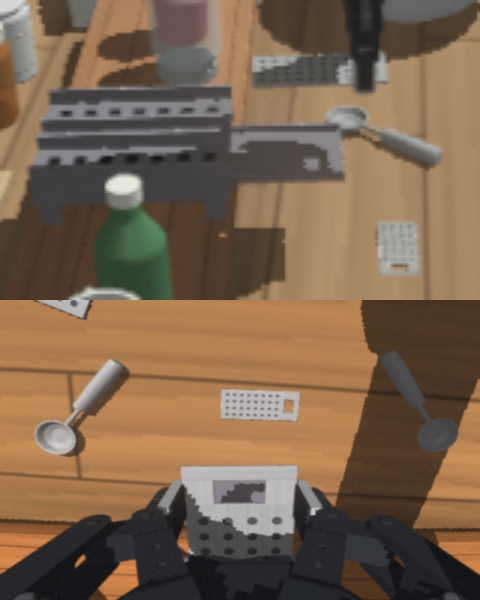

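The plate is held level and the wrist view shows its front at (182..298,467). Before carrying it I'll measure its height and tilt.

Run:
```python
from h import *
d=load('wrist');c=load('side')
pts=[(205,218),(256,218),(308,218),(205,245),(215,262),(300,262),(250,266),(256,295),(300,295)]
print(depth(d,pts).round(4))
m=depth(c,[(140+u/3,130+v/3) for u,v in [(262,66),(290,66),(320,66),(340,66),(375,70)]]);print(m.round(4))
print('front at z .1235+',[onz(d,[(194.3,214),(318,214)],z).mean(0).round(4) for z in (.2,.203,.206)])
```

```text
[[ 0.4492 -0.0668  0.2038]
 [ 0.4476 -0.0434  0.2033]
 [ 0.446  -0.0192  0.2027]
 [ 0.4632 -0.0665  0.2035]
 [ 0.4718 -0.0614  0.2037]
 [ 0.4685 -0.0204  0.2039]
 [ 0.4731 -0.0443  0.203 ]
 [ 0.4894 -0.0401  0.2031]
 [ 0.487  -0.0182  0.2041]]
[[ 0.5633 -0.0397  0.203 ]
 [ 0.5359 -0.039   0.2039]
 [ 0.5066 -0.0383  0.2049]
 [ 0.4872 -0.0398  0.2044]
 [ 0.4532 -0.0377  0.2017]]
front at z .1235+ [array([ 0.4469, -0.0433,  0.2   ]), array([ 0.4457, -0.0434,  0.203 ]), array([ 0.4446, -0.0435,  0.206 ])]
```

```bash
python3 -c "
from h import *
plan([.6466,-.0265,.1895]);plan([.6466,-.0265,.1395])"
```

```text
t 20.55 pos [ 0.4669 -0.0417  0.189 ] F [-0.59 -0.35 -0.49] w 0.0556 yawz 4.42
offset [-0.06  0.13 18.03] turn 0.004 or -3.138 j6 [-0.089 -0.118 -0.108  1.581  0.    -0.166]
t 20.55 pos [ 0.4669 -0.0417  0.189 ] F [-0.59 -0.35 -0.49] w 0.0556 yawz 4.42
offset [ 4.94  0.13 18.04] turn 0.004 or -3.138 j6 [-0.089 -0.118 -0.108  1.581  0.    -0.166]
```

```bash
python3 -m handwheel '[{"offset":[0,0,1],"turn":0,"grip":3},{"offset":[0,0,3],"turn":0,"grip":3},{"offset":[0,0.1,5.5],"turn":0,"grip":3},{"offset":[0,0.1,8],"turn":0,"grip":3},{"offset":[0,0.1,10.5],"turn":0,"grip":3},{"offset":[0,0.1,13],"turn":0,"grip":3},{"offset":[0,0.1,15.2],"turn":0,"grip":3},{"offset":[0,0.1,17],"turn":0,"grip":3},{"offset":[0,0.1,18],"turn":0,"grip":3},{"offset":[0,0.1,18],"turn":0,"grip":3}]'
python3 -m handwheel '[{"offset":[0.5,0,0],"turn":0,"grip":3},{"offset":[1.2,0,0],"turn":0,"grip":3},{"offset":[2.0,0,0],"turn":0,"grip":3},{"offset":[2.8,0,0],"turn":0,"grip":3},{"offset":[3.3,0,0],"turn":0,"grip":3},{"offset":[3.3,0,0],"turn":0,"grip":3},{"offset":[3.3,0,0],"turn":0,"grip":3}]'
python3 -c "
from h import *
c=cam('wrist');d=cam('side');plan([.6466,-.0265,.1375])
A=cv2.resize(c['pixels'][90:290,120:400],(560,400)); B=cv2.resize(d['pixels'][130:210,130:290],(400,200))
C=np.zeros((600,560,3),np.uint8);C[:400]=A;C[400:,:400]=B;cv2.imwrite('pics/hover.png',C[:,:,::-1])"
```

```text
t: 21.55
tool_pos: [0.6477, -0.0266, 0.1879]
eef_rot: [0.706, -0.027, 0.707, 0.027]
force: [-0.4, 0.1, -1.5]
gripper_width: 0.0557
t: 22.25
tool_pos: [0.6464, -0.0269, 0.1566]
eef_rot: [0.707, -0.027, 0.707, 0.027]
force: [-0.2, 0.3, -0.3]
gripper_width: 0.0555
t 22.35 pos [ 0.6466 -0.0268  0.157 ] F [ 0.07 -0.12 -0.51] w 0.0554 yawz 4.42
offset [ 1.95  0.03 -0.  ] turn 0.004 or -3.138 j6 [-0.041  0.308  0.289  1.551  0.    -0.119]
```

View pics/hover.png

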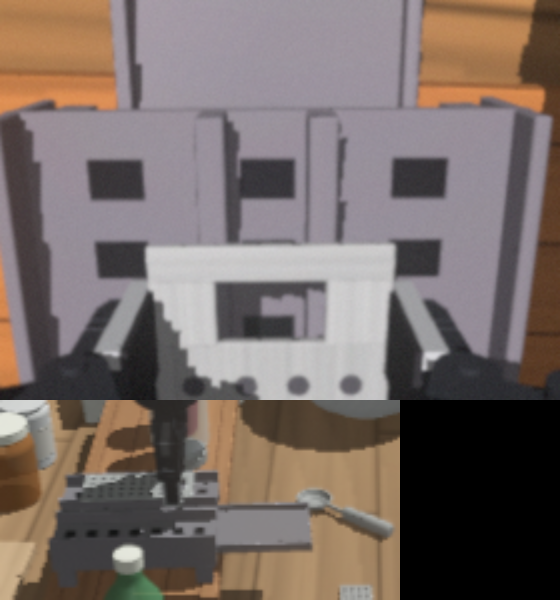

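Run:
```python
from h import *
c=load('wrist'); q=lambda L:[(120+(u+.5)/2-.5,90+(v+.5)/2-.5) for u,v in L]
P=onz(c,q([(210,114),(323,113),(208,230),(323,230),(146,250),(394,248)]),.146); print(P.round(4)); print('dep',depth(c,q([(210,125),(323,125),(212,200),(323,200),(200,262),(340,262)])).round(4))
x=np.array([np.cos(YAW),np.sin(YAW),0]); f=P[:2].mean(0); print('bed est',f+.095*x)
G=onz(c,q([(146,245),(394,243)]),.171); print('front',G.round(4),'plate centre',(G.mean(0)+.065*np.array([np.cos(.08),np.sin(.08),0])).round(4))
```

```text
[[ 0.599  -0.0467  0.146 ]
 [ 0.5966 -0.0178  0.146 ]
 [ 0.6307 -0.0458  0.146 ]
 [ 0.6283 -0.0146  0.146 ]
 [ 0.6378 -0.0626  0.146 ]
 [ 0.632   0.0055  0.146 ]]
dep [[ 0.6019 -0.0466  0.1457]
 [ 0.5995 -0.0176  0.147 ]
 [ 0.622  -0.0451  0.1461]
 [ 0.6199 -0.0154  0.1457]
 [ 0.6298 -0.0452  0.1704]
 [ 0.6271 -0.0128  0.1709]]
bed est [ 0.69253618 -0.02531077  0.146     ]
front [[ 0.6263 -0.0577  0.171 ]
 [ 0.6215 -0.001   0.171 ]] plate centre [ 0.6887 -0.0241  0.171 ]
```

The rib tops measure 0.146 m. The bed is at about (0.6925,-0.025) and the plate centre at about (0.689,-0.024). I'll lower the plate.

```bash
python3 -m handwheel '[{"offset":[0.4,0,0.15],"turn":0,"grip":3},{"offset":[0.8,0,0.3],"turn":0,"grip":3},{"offset":[1.2,0,0.3],"turn":0,"grip":3},{"offset":[1.6,0,0.3],"turn":0,"grip":3},{"offset":[1.85,0,0.3],"turn":0,"grip":3},{"offset":[1.85,0,0.3],"turn":0,"grip":3},{"offset":[1.85,0,0.3],"turn":0,"grip":3}]' | egrep 'pos|force'
for i in 1 2 3; do python3 -m handwheel '[{"offset":[0.06,0,0],"turn":0,"grip":3},{"offset":[0.06,0,0],"turn":0,"grip":3},{"offset":[0.06,0,0],"turn":0,"grip":3}]' | egrep 'pos|force'; done
```

```text
tool_pos: [0.6494, -0.0266, 0.1381]
force: [-0.7, 0.1, -0.7]
tool_pos: [0.6495, -0.0266, 0.1376]
force: [0.1, -0.2, -0.3]
tool_pos: [0.6494, -0.0266, 0.1368]
force: [0.3, 0.3, -1.5]
tool_pos: [0.6494, -0.0266, 0.1362]
force: [-0.2, 0.1, -1.5]
```

```bash
for i in 1 2 3; do python3 -m handwheel '[{"offset":[0.04,0,0],"turn":0,"grip":3},{"offset":[0.04,0,0],"turn":0,"grip":3},{"offset":[0.04,0,0],"turn":0,"grip":3}]' | egrep 'pos|force'; done
```

```text
tool_pos: [0.6494, -0.0266, 0.1358]
force: [0.1, -0.2, -1.5]
tool_pos: [0.6494, -0.0266, 0.1354]
force: [-0.7, 0.9, 0.2]
tool_pos: [0.6495, -0.0266, 0.1351]
force: [-0.9, -0.1, -0.7]
```

```bash
for i in 1 2 3; do python3 -m handwheel '[{"offset":[0.03,0,0],"turn":0,"grip":3},{"offset":[0.03,0,0],"turn":0,"grip":3},{"offset":[0.03,0,0],"turn":0,"grip":3}]' | egrep 'pos|force'; done
```

```text
tool_pos: [0.6495, -0.0266, 0.1348]
force: [0.2, 0.6, -1.2]
tool_pos: [0.6495, -0.0266, 0.1345]
force: [-0.5, -0.3, -0.3]
tool_pos: [0.6495, -0.0266, 0.1344]
force: [-0.5, 1.0, 1.8]
```

```bash
python3 -m handwheel '[{"offset":[0.02,0,0],"turn":0,"grip":3},{"offset":[0.02,0,0],"turn":0,"grip":5.8},{"offset":[0.02,0,0],"turn":0,"grip":6.1},{"offset":[0.02,0,0],"turn":0,"grip":6.5},{"offset":[0.02,0,0],"turn":0,"grip":7.2},{"offset":[0.02,0,0],"turn":0,"grip":7.6},{"offset":[0.02,0,0],"turn":0,"grip":7.6},{"offset":[0.02,0,0],"turn":0,"grip":7.6}]'
python3 -m handwheel '[{"offset":[-0.5,0,0],"turn":0,"grip":7.6},{"offset":[-1.5,0,0],"turn":0,"grip":7.6},{"offset":[-3.5,0,0],"turn":0,"grip":7.6},{"offset":[-6,0,0],"turn":0,"grip":7.6},{"offset":[-9,0,0],"turn":0,"grip":7.6},{"offset":[-9,0,-4],"turn":0,"grip":0},{"offset":[-9,0,-8],"turn":0,"grip":0},{"offset":[-9,0,-12],"turn":0,"grip":0},{"offset":[-9,0,-16],"turn":0,"grip":0},{"offset":[-9,0,-20],"turn":0,"grip":0}]'
python3 -c "
from h import *
c=cam('wrist');d=cam('side');t=cam('top')
A=cv2.resize(c['pixels'],(512,384));B=cv2.resize(d['pixels'][130:210,130:290],(400,200));T=cv2.resize(t['pixels'][70:195,245:320],(240,400))
C=np.zeros((600,760,3),np.uint8);C[:384,:512]=A;C[400:,:400]=B;C[:400,515:755]=T;cv2.imwrite('pics/placed.png',C[:,:,::-1])"
```

```text
t: 26.55
tool_pos: [0.6495, -0.0266, 0.134]
eef_rot: [0.707, -0.027, 0.707, 0.027]
force: [-0.4, 0.5, 0.2]
gripper_width: 0.0762
t: 27.55
tool_pos: [0.4486, -0.0421, 0.2249]
eef_rot: [0.707, -0.027, 0.706, 0.027]
force: [-0.7, -1.5, 1.1]
gripper_width: 0.0028
```

View pics/placed.png

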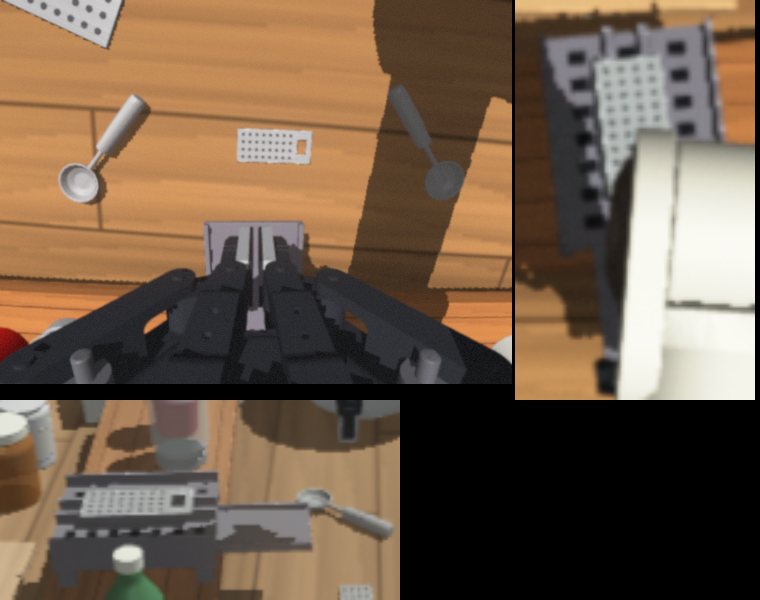

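The grater lies on the ribs, centred and lengthwise with its slot to the front. Next I push the tray with closed fingers.

```bash
python3 -m handwheel '[{"offset":[2,0,0],"turn":0,"grip":0},{"offset":[5,0,0],"turn":0,"grip":0},{"offset":[8,0,0],"turn":0,"grip":0},{"offset":[10.5,0,0],"turn":0,"grip":0},{"offset":[12.3,0,0],"turn":0,"grip":0},{"offset":[13,0,0],"turn":0,"grip":0},{"offset":[13,0,0.5],"turn":0,"grip":0},{"offset":[13,0,1],"turn":0,"grip":0},{"offset":[13,0,1.4],"turn":0,"grip":0},{"offset":[13,0,1.8],"turn":0,"grip":0}]' | egrep 'pos|force'
for i in 1 2; do python3 -m handwheel '[{"offset":[0,0,0.3],"turn":0,"grip":0},{"offset":[0,0,0.6],"turn":0,"grip":0},{"offset":[0,0,0.9],"turn":0,"grip":0},{"offset":[0,0,1.2],"turn":0,"grip":0},{"offset":[0,0,1.5],"turn":0,"grip":0}]' | egrep 'pos|force';done
```

```text
tool_pos: [0.469, -0.0406, 0.0948]
force: [0.1, 0.1, 0.5]
tool_pos: [0.4821, -0.0395, 0.0939]
force: [-7.0, -0.4, 3.7]
tool_pos: [0.4971, -0.0383, 0.0939]
force: [-5.0, 0.6, 2.9]
```

```bash
for i in 1 2; do python3 -m handwheel '[{"offset":[0,0,0.4],"turn":0,"grip":0},{"offset":[0,0,0.8],"turn":0,"grip":0},{"offset":[0,0,1.2],"turn":0,"grip":0},{"offset":[0,0,1.6],"turn":0,"grip":0},{"offset":[0,0,2.0],"turn":0,"grip":0},{"offset":[0,0,2.4],"turn":0,"grip":0},{"offset":[0,0,2.8],"turn":0,"grip":0},{"offset":[0,0,3.2],"turn":0,"grip":0},{"offset":[0,0,3.6],"turn":0,"grip":0}]' | egrep 'pos|force';done
for i in 1 2 3; do python3 -m handwheel '[{"offset":[0,0,0.1],"turn":0,"grip":0},{"offset":[0,0,0.2],"turn":0,"grip":0},{"offset":[0,0,0.2],"turn":0,"grip":0}]' | egrep 'pos|force';done
python3 -c "
from h import *
d=cam('side');cv2.imwrite('pics/push.png',cv2.resize(d['pixels'][130:210,130:290],(800,400))[:,:,::-1])"
```

```text
tool_pos: [0.5329, -0.0353, 0.0938]
force: [-5.8, 1.9, 3.5]
tool_pos: [0.5688, -0.0324, 0.0937]
force: [-5.9, 0.8, 3.4]
tool_pos: [0.5709, -0.0323, 0.0937]
force: [-4.5, 1.4, 2.1]
tool_pos: [0.5728, -0.0322, 0.0937]
force: [-5.6, 1.7, 2.6]
tool_pos: [0.5747, -0.032, 0.0937]
force: [-5.7, 0.8, 1.8]
```

View pics/push.png

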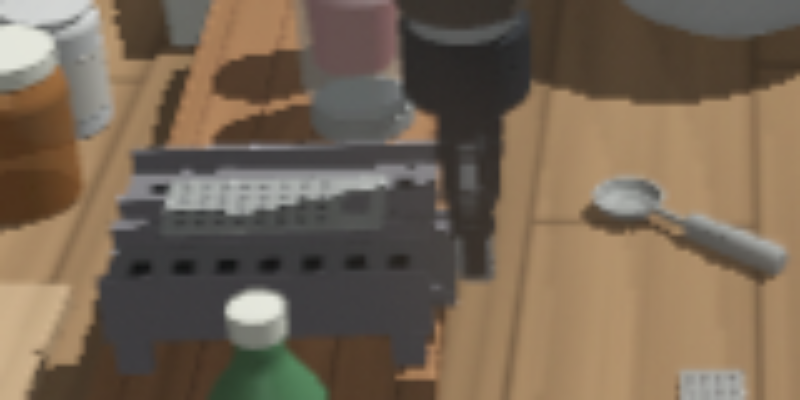

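The tray still shows about 10 mm in front of the drainer. I'll keep pushing in small steps until the force jumps.

```bash
for i in 1 2 3 4; do python3 -m handwheel '[{"offset":[0,0,0.1],"turn":0,"grip":0},{"offset":[0,0,0.2],"turn":0,"grip":0},{"offset":[0,0,0.2],"turn":0,"grip":0}]' | egrep 'pos|force';done
```

```text
tool_pos: [0.5767, -0.0318, 0.0937]
force: [-5.5, 0.9, 1.9]
tool_pos: [0.5787, -0.0317, 0.0937]
force: [-5.1, 1.4, 1.4]
tool_pos: [0.5807, -0.0315, 0.0937]
force: [-5.1, 2.4, 1.5]
tool_pos: [0.5827, -0.0314, 0.0937]
force: [-5.7, 1.9, 2.1]
```

```bash
for i in 1 2 ; do python3 -m handwheel '[{"offset":[0,0,0.1],"turn":0,"grip":0},{"offset":[0,0,0.1],"turn":0,"grip":0},{"offset":[0,0,0.1],"turn":0,"grip":0}]' | egrep 'pos|force';done
```

```text
tool_pos: [0.5837, -0.0313, 0.0937]
force: [-4.6, 2.0, 2.6]
tool_pos: [0.5847, -0.0312, 0.0937]
force: [-6.3, 1.9, 2.0]
```

```bash
for i in 1 2 3 4; do python3 -m handwheel '[{"offset":[0,0,0.1],"turn":0,"grip":0},{"offset":[0,0,0.1],"turn":0,"grip":0},{"offset":[0,0,0.1],"turn":0,"grip":0}]' | egrep 'pos|force';done
```

```text
tool_pos: [0.585, -0.0313, 0.0935]
force: [-8.6, -0.1, 2.7]
tool_pos: [0.5852, -0.0313, 0.0934]
force: [-13.8, 1.0, 4.6]
tool_pos: [0.5855, -0.0313, 0.0933]
force: [-16.6, -0.9, 5.4]
tool_pos: [0.5857, -0.0313, 0.0932]
force: [-21.5, -0.1, 7.5]
```

```bash
python3 -m handwheel '[{"offset":[0,0,-0.4],"turn":0,"grip":0},{"offset":[0,0,-2],"turn":0,"grip":0},{"offset":[0,0,-5],"turn":0,"grip":0},{"offset":[-1,0,-8],"turn":0,"grip":0},{"offset":[-4,0,-11],"turn":0,"grip":0},{"offset":[-8,0,-14],"turn":0,"grip":0},{"offset":[-12,0,-17],"turn":0,"grip":0},{"offset":[-14,0,-20],"turn":0,"grip":0},{"offset":[-14,0,-22],"turn":0,"grip":0},{"offset":[-14,0,-22],"turn":0,"grip":0}]'
python3 -c "
from h import *
c=cam('wrist');d=cam('side');t=cam('top')
A=cv2.resize(c['pixels'][180:384,100:400],None,fx=1.6,fy=1.6);B=cv2.resize(d['pixels'][150:210,145:250],(420,240));T=cv2.resize(t['pixels'][70:170,245:320],(300,400))
C=np.zeros((600,800,3),np.uint8);C[:A.shape[0],:A.shape[1]]=A;C[350:590,:420]=B;C[:400,490:790]=T;cv2.imwrite('pics/fin.png',C[:,:,::-1])"
```

```text
t: 36.45
tool_pos: [0.3693, -0.0483, 0.2355]
eef_rot: [0.708, -0.027, 0.705, 0.027]
force: [1.1, 0.3, 1.2]
gripper_width: -0.0001
```

View pics/fin.png

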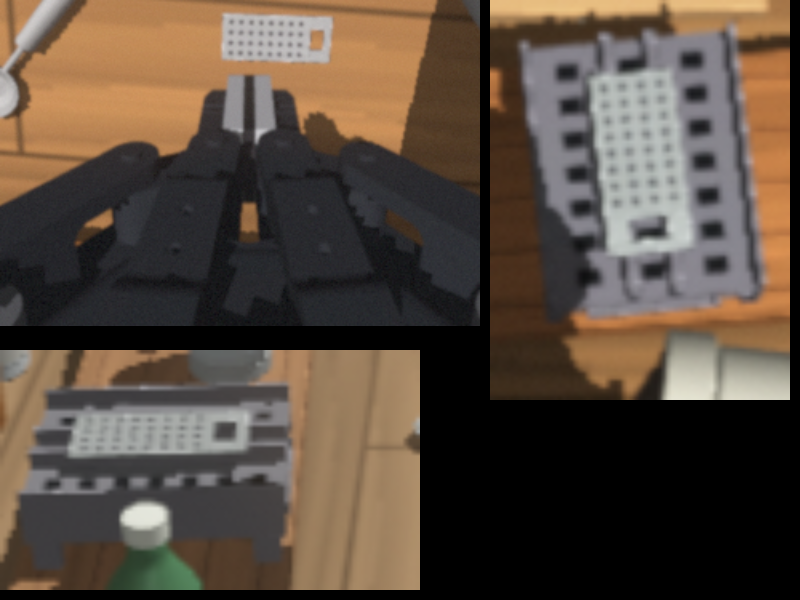

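The grater is centred on the ribs, well inside both ends. The tray looks flush, but that needs a numeric check from a closer wrist position.

```bash
python3 -m handwheel '[{"offset":[-3,0,3],"turn":0,"grip":0},{"offset":[-6.5,0,6],"turn":0,"grip":0},{"offset":[-6.5,0,10],"turn":0,"grip":0},{"offset":[-6.5,0,13],"turn":0,"grip":0},{"offset":[-6.5,0,15],"turn":0,"grip":0},{"offset":[-6.5,0,15],"turn":0,"grip":0},{"offset":[-6.5,0,15],"turn":0,"grip":0}]'
cat > chk.py <<'E'
from h import *
B=np.array([.6925,-.025,.146]); Rz=Ro.from_euler('z',4.3,degrees=True).as_matrix()
for n in('wrist','top'):
    c=cam(n); v,u=np.mgrid[0:384,0:512]; px=np.c_[u.ravel(),v.ravel()].astype(float)
    z=c['z_map'].ravel(); E=c['extrinsics']
    P=(np.c_[ray(c,px),np.ones(len(px))]*z[:,None])@E[:3,:3].T+E[:3,3]
    Q=((P-B)@Rz)*1000; Q=Q[z>0]
    print(n)
    for nm,lo,hi in(('tray',-48,-30),('deck',-18,-10),('ribs',-2,1)):
        m=(Q[:,2]>lo)&(Q[:,2]<hi)&(abs(Q[:,1])<(40 if nm!='ribs' else 20))&(Q[:,0]>-160)&(Q[:,0]<-60); q=Q[m]
        print(nm,len(q),'x min/pct',np.percentile(q[:,0],[0,2,10,25,50]).round(1) if len(q) else '')
    g=Q[(Q[:,2]>1.5)&(Q[:,2]<6)&(abs(Q[:,0])<95)&(abs(Q[:,1])<50)]
    if len(g): print('grater',len(g),'x',np.percentile(g[:,0],[1,99]).round(1),'y',np.percentile(g[:,1],[1,99]).round(1),'z',np.median(g[:,2]).round(1))
E
python3 chk.py
```

```text
t: 37.3
tool_pos: [0.5203, -0.0365, 0.2975]
eef_rot: [0.706, -0.027, 0.708, 0.028]
force: [-0.3, -1.3, 0.2]
gripper_width: 0.0002
wrist
tray 365 x min/pct [-96.  -95.5 -95.  -93.6 -90.8]
deck 239 x min/pct [-94.3 -93.9 -93.3 -90.7 -84.9]
ribs 0 x min/pct 
grater 230 x [-14.   19.4] y [-5.   8.1] z 2.7
top
tray 0 x min/pct 
deck 19 x min/pct [-87.  -85.9 -83.5 -79.3 -72.9]
ribs 0 x min/pct 
grater 37 x [-42.7  59.8] y [25.  33.7] z 3.7
```

Run:
```python
from h import *
c=load('top'); G=onz(c,[(245+(u-490+.5)/4-.5,70+(v+.5)/4-.5) for u,v in [(590,73),(671,68),(610,255),(692,245)]],.149)
B=np.array([.6925,-.025,.146]); Rz=Ro.from_euler('z',4.3,degrees=True).as_matrix()
d=(G[0]+G[1]-G[2]-G[3])/2; print('centre in bed mm',((G.mean(0)-B)@Rz*1000).round(1),'yaw',np.degrees(np.arctan2(d[1],d[0]))-4.3,'len',np.linalg.norm(d)); s=robot.get_state(); print(s['t'],s['force'])
robot.close_job()
```

```text
centre in bed mm [1.3 2.3 3. ] yaw 0.49688371868559233 len 0.13023220880113753
37.4 [-1.51905947 -0.3258512   0.68107404]
the job is handed in; nothing more can be done
```

The grater is on the drainer's ribs, the drip tray is pushed home, and the job is handed in. It took about 37 s of the 61 s allowed.

**What I did:** I pressed the grater at about 6 N and slid it 74 mm, until its slotted end stuck out about 40 mm over the tray's open front. The tray stayed put apart from a few millimetres at most. I gripped the grater by its sides there, lifted it level, lowered it onto the ribs until the force showed contact, and released it. Then I pushed the tray in with closed fingers until the force rose sharply, to about 21 N.

**Last checks:**
- **Grater:** its centre is about 1 mm along and 2 mm across from the middle of the ribs. It is turned about 0.5° from lengthwise and measures 130 mm long, so it is the middle-sized one. Its height and levelness were read from the depth data and the pictures.
- **Tray:** its front is within about 1–2 mm of the drainer's front, measured from the wrist camera's depth data.
- **Robot:** it stood clear of everything at hand-in. The bystanders I could see in the pictures had not moved; I did not measure them.

**Disagreements:**
- The wrist camera put the ribs' middle about 4 mm further right than the top camera did. I used the wrist value, which was well inside the tolerance.
- The tray reading drifted from 0.109 to 0.113 m during the slide. That could be calibration error or a slight drag, but it stayed far from the 0.136 m limit.
- The arm blocked the top camera in the final depth check. The grater's position above therefore comes from the picture taken just before it, after the tray was already home.

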